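# Lock the screening camera's swivel with its sprung index plunger

## Robot

A 6-joint arm with a two-finger parallel gripper is mounted at the origin on the work surface. World frame = base frame: x ahead of the robot, y to its left, z up, the work surface at z = 0. Lengths are in m, angles in rad, forces in N, time in s.
With the tool pointing down it reaches from about 0.35 to 0.975 m from the base axis. Payload 4.9 kg.
Tool frame: the origin (TCP) lies at the very end of the fingers, on their centre line; the grasp point (between the pads) lies 19 mm behind it; z points along the fingers, y is the line along which they close (so a half turn about z gives the same grasp; the last joint's range is limited). The gripper opens to 85 mm and grips with 20 to 120 N. Pads are 22 mm wide; open, the fingers measure 114 mm over their backs; the gripper's body (76 mm by 85 mm) begins 54 mm behind the grasp point. The pads swing forward as they close: fully open they stand 13 mm farther back than shut.
Start: joints at [-1.267, 0.053, 1.613, -0, 1.476, -0.119], TCP at [0.256, -0.57, 0.231] pointing down, gripper open.
Joint ranges: [-3.01, 3.01], [-1.01, 2.22], [0.06, 2.58], [-1.02, 4.17], [0.09, 2.62], [-3.14, 3.14]. Speed limits (rad/s): [2.57, 2.57, 3.14, 3.14, 3.14, 3.14].

## Interface

Orientations are given as a rotation vector (axis times angle).
In Python, from station import ctrl, imaging gives the robot as it stands.
- The arm moves only by the tool play_rows, never from a script. Its argument "series" is a list of rows, each a list of 3 entries, a list of its own where there are three numbers: the opening, from 0 (shut) to 1 (fully open), then the shift along the tool's x, y, z each as a share of 0.05 m, from -1 to 1, then the turn, a rotation vector about the tool's x, y, z each as a share of 8 degrees, from -1 to 1. In form: [[grip, [dx, dy, dz], [ax, ay, az]], ...]. A call has 1 to 8 rows; each row shifts and turns the commanded pose from where the row before left it, along the tool's axes as they then stand; what a row does not reach is not made up. A row lasts 1/8 s, in which the tool goes at most 62.5 mm and 10.7 degrees, less where a joint would pass 70% of its speed; a pose out of reach is approached as far as the arm can. A call with a number of a shift or a turn outside -1 to 1 is refused whole. A call with a gripper value outside its range is refused whole. The fingers move at their own pace and stop on an object; "force" is the grip in N (left out, the last holds). Time passes only in rows, so rows that do not move let the fingers close. It gives the time, the measured TCP pose, the force, the opening and the grip force at its end, in the units of the state.
- ctrl.get_obs(): the state, without advancing time (a new reading comes with each control period).
- imaging.get_image(name): name is "scene" or "side" or "wrist"; returns a dict with "color" (480x640x3 uint8, blue, green, red), "fx", "fy", "cx", "cy" (pixels), "D" ([k1, k2, p1, p2, k3] as OpenCV has them; the pictures are not rectified), "extrinsics" (4x4, takes a point from world to camera coordinates); the wrist camera has in their place "hand_eye" (4x4, takes a point from camera to tool coordinates, whose origin is the TCP and whose axes are the flange's). Camera axes: x right, y down, z forward; pixel columns grow to the right and rows downward; lengths in m; the calibration is good to about 2 mm. A picture is of the moment at which its call begins: read the wrist's pose just before it. There is no depth.
- ctrl.finish_job(): hands the job in; it is judged then, once.
The state is a dict: "t": time; "q": joint angles; "dq": joint speeds; "effort": joint torques, N m; "tool_pos": TCP position; "tool_rot": TCP orientation; "contact_force": force on the tool from outside, world axes, zero at the start; "wrist_torque": the same for the moment, N m; "opening": finger opening in m; "grip_force": force on a finger pad.
Only numpy, scipy, OpenCV 4.12 (cv2) and the standard library are available. Lean on these libraries where they do the work, as an engineer would, in place of code of your own. Each camera call takes 0.05 s, during which the arm holds its last target. There are 200 camera calls.

## Task

The temperature-screening camera on the table has been left swinging loose: the sprung plunger on the tail of its swivel arm is parked in its raised notch. Lock the camera to look ahead: pull the plunger's knob up, turn it out of its parked notch and let it down, and work the arm until the pin snaps fully home in the middle hole of the index plate. Go gently, without forcing the knob or pushing on once the pin has caught, and leave the other things on the table where they are.

Things in the scene. Friction and masses are not known exactly. Their poses are not given: they have to be found in the camera images.
- pivot (a point): Point on the pivot axis, on the hub of the bracket, 24 mm above the table. The bracket is a grey foot plate (270 x 150 x 10 mm) bolted to the table. Its x axis is 'straight ahead'; its z axis is up, the axis on which the swivel arm (flat bar 36 mm wide, top 34 mm above the table) turns.
- plate (a point): Point on top of the index plate, straight behind the pivot (125 mm along -x), 20 mm above the table. The plate is a steel arc with three 12.6 mm holes 42 degrees apart, 125 mm from the pivot axis. It is clamped through curved slots, so its middle hole is up to 10 degrees about the pivot to either side of this point; where exactly is not measured and must be felt.
- knob_mid (a point): Centre of the plunger's round black knob (34 mm diameter, 26 mm high, axis vertical), on the arm's tail 125 mm from the pivot axis, with free room all round; height 63.5 mm plus the plunger joint. Below it is a collar, 28 mm wide, on the arm.
- camera (a point): Centre of the white camera (158 x 84 x 79 mm with its hood, top 175 mm above the table), on a post at the arm's other end, 93 mm from the pivot axis. x is where it looks, away from the knob. Its back is 149 mm from the knob's axis.
- swivel (a joint): Angle of the arm, rad, counter-clockwise from above, stops at +-0.8. At 0 the camera looks along the bracket's x and the knob is straight behind the pivot. Moving it takes about 2 to 5 N at the knob; it stays where it is left. The middle hole lies at some angle between -0.17 and 0.17; side holes are never nearer 0 than 0.56.
- plunger (a joint): Lift of the plunger, m. 0: pin fully home in a hole, arm locked. About 0.009: pin tip on the plate, slides along it. About 0.011: parked in a raised notch, pin clear of the plate. Above 0.015 the knob can turn. 0.0185: stop. A spring pulls it down (6 N at 0, 12 N at the stop). The pin drops into a hole by itself if the fingers do not hold the knob up. Over 30 N on it bends it.
- knob (a joint): Turn of the knob on its axis relative to the arm, rad, counter-clockwise from above. Parked notches at 1.05 + n x 2.09 (3.5 mm deep); deep slots that let the pin down at n x 2.09: a sixth of a turn either way. Play about 0.1 rad each way. It starts near 1.05; stops at +-3.3.
- water_mid (a point): Middle of a full water bottle, 64 mm diameter, 205 mm high, standing to the left of the bracket. Leave alone.
- glovebox_mid (a point): Middle of a glove carton, 125 x 240 x 75 mm, lying to the right of the bracket. Leave alone.
- wipes_mid (a point): Middle of a tub of wipes, 72 mm diameter, 85 mm high, standing to the right of the bracket's tail. Leave alone.

How it is judged:
By the outcome, as a careful person would: the job done as asked, in the order asked, and still so for the second after the job is handed in, with the robot touching nothing.
It also fails if it takes over 42 s, if anything falls off the work surface, if the arm or the gripper's body presses on something with over 40 N, if the wrist force passes 120 N, or if a joint passes its speed limit or range.

## Working session

There is one attempt and no reset: what is moved stays moved. The work goes in short steps, Python scripts to look and compute and a tool call to move; the robot and the scene stay as the last step left them, time stands still between calls to the robot, and variables do not carry over. Pictures are saved under pics/ and viewed, at most 10 in all, crops included, and the job is handed in when it is done.

Besides the shell and the picture viewer there is one more tool, called after "Emit:" by a JSON object that holds its "op" and its "data", one argument or row to a line. play_rows: Moves the arm, as the interface text tells. Shift numbers are shares of 0.05 m and turn numbers shares of 8 degrees, none past 1 either way. Its arguments: {"type":"object","properties":{"series":{"type":"array"},"force":{"type":"number"}},"required":["series"]}

```bash
ls; mkdir -p pics; python3 - <<'E'
from station import ctrl, imaging
import cv2,numpy as np
o=ctrl.get_obs()
print({k:np.round(v,3).tolist() for k,v in o.items()})
a=imaging.get_image("scene");b=imaging.get_image("side")
for n,i in (("scene",a),("side",b)):
    cv2.imwrite(f"pics/{n}0.png",i["color"]); np.savez(f"pics/{n}0.npz",**i)
    E=np.array(i["extrinsics"]);print(n,i["fx"],i["D"],(-E[:3,:3].T@E[:3,3]).round(3),E[2,:3].round(3))
E
```

```text
pics
{'t': 0.0, 'q': [-1.267, 0.053, 1.614, 0.0, 1.476, -0.119], 'dq': [0.0, 0.001, -0.0, 0.001, 0.0, -0.001], 'effort': [0.001, -39.368, -37.018, -0.0, 0.007, 0.0], 'tool_pos': [0.256, -0.569, 0.23], 'tool_rot': [-3.07, -0.659, 0.0], 'contact_force': [0.376, 0.626, -0.175], 'wrist_torque': [0.021, -0.02, -0.013], 'grip_force': 0.0, 'opening': 0.085}
scene 453.4278227994675 [-0.04232986  0.          0.          0.          0.        ] [0.882 0.454 0.873] [-0.359 -0.47  -0.806]
side 527.2983821595396 [-0.16028132  0.          0.          0.          0.        ] [0.357 0.907 0.667] [ 0.181 -0.822 -0.539]
```

View pics/scene0.png

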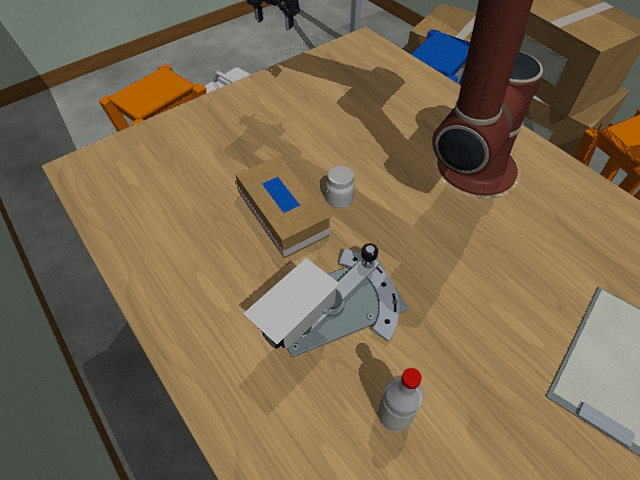

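View pics/side0.png

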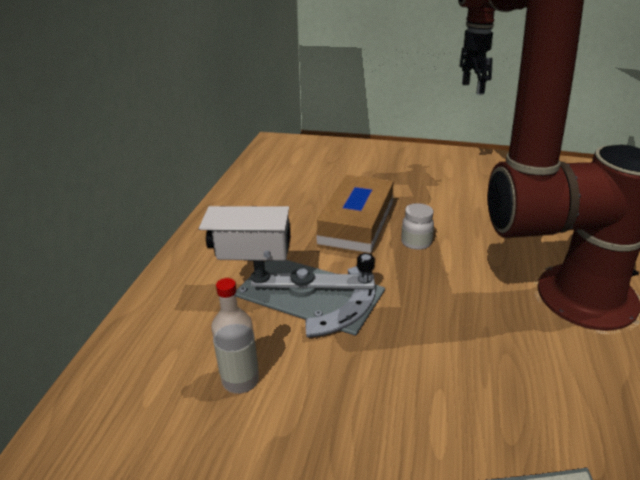

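The scene view shows the knob at about (370,252), the hub at (333,302), plate holes at about (384,284) and (387,321), the wipes tub at (340,187) and the bottle at (400,400). In the side view the knob is at (366,262), the hub at (302,275) and the holes at (323,323) and (370,294).

```bash
cat > h.py <<'E'
import cv2,numpy as np
from scipy.spatial.transform import Rotation as R
def ray(i,uv,T=None):
    K=np.array([[i["fx"],0,i["cx"]],[0,i["fy"],i["cy"]],[0,0,1.]])
    p=cv2.undistortPoints(np.array([[uv]],float),K,np.array(i["D"],float))[0,0]
    if T is None: T=np.linalg.inv(np.array(i["extrinsics"]))   # cam->world
    return T[:3,3],T[:3,:3]@np.array([p[0],p[1],1.])
def onz(i,uv,z,T=None):
    c,d=ray(i,uv,T); return c+d*(z-c[2])/d[2]
def tri(rs):
    A=np.zeros((3,3));b=np.zeros(3)
    for c,d in rs:
        d=d/np.linalg.norm(d);P=np.eye(3)-np.outer(d,d);A+=P;b+=P@c
    return np.linalg.solve(A,b)
def toolT(o):
    T=np.eye(4);T[:3,:3]=R.from_rotvec(o["tool_rot"]).as_matrix();T[:3,3]=o["tool_pos"];return T
def blob(img,m,near,rad):
    k=np.zeros_like(m);cv2.circle(k,tuple(map(int,near)),rad,255,-1);m=m&k
    n,l,s,c=cv2.connectedComponentsWithStats(m)
    j=1+np.argmax(s[1:,4]);return c[j],s[j]
E
python3 - <<'E'
from h import *
a=dict(np.load("pics/scene0.npz"));b=dict(np.load("pics/side0.npz"))
def dark(i,t=60): return ((i["color"].max(2)<t)*255).astype(np.uint8)
ka,sa=blob(a["color"],dark(a),(370,252),14);kb,sb=blob(b["color"],dark(b),(366,262),14)
print(ka,sa,kb,sb); K=tri([ray(a,ka),ray(b,kb)]);print("knob",K.round(4))
print("knob on z",onz(a,ka,.0745)[:2],onz(b,kb,.0745)[:2])
for n,i,p,z in (("hubA",a,(333,302),.034),("hubB",b,(302,277),.034),("holeA",a,(384,284),.02),("holeA2",a,(387,321),.02),("holeB2",b,(323,323),.02),("holeB1",b,(370,294),.02),("tubA",a,(340,173),.085),("tubB",b,(419,211),.085),("footA",a,(290,354),.01),("footB",b,(355,330),.01)): print(n,onz(i,p,z).round(3))
for n,i,c in (("scene",a,ka),("side",b,kb)):
    x,y=int(c[0])-75,int(c[1])-25
    cr=i["color"][y-30:y+90,x:x+120]; cv2.imwrite(f"pics/{n}c.png",cv2.resize(cr,(400,400),interpolation=3))
cv2.imwrite("pics/crop.png",np.hstack([cv2.imread("pics/scenec.png"),cv2.imread("pics/sidec.png")]))
E
```

```text
[368.58064516 254.1827957 ] [361 244  17  22 186] [365.41603053 265.11068702] [357 254  18  22 262]
knob [0.4596 0.0705 0.0657]
knob on z [0.46420817 0.07468545] [0.45810388 0.08267615]
hubA [0.582 0.102 0.034]
hubB [0.584 0.091 0.034]
holeA [0.462 0.129 0.02 ]
holeA2 [0.517 0.2   0.02 ]
holeB2 [0.517 0.202 0.02 ]
holeB1 [0.445 0.101 0.02 ]
tubA [ 0.366 -0.144  0.085]
tubB [ 0.368 -0.13   0.085]
footA [0.716 0.131 0.01 ]
footB [0.458 0.198 0.01 ]
```

View pics/crop.png

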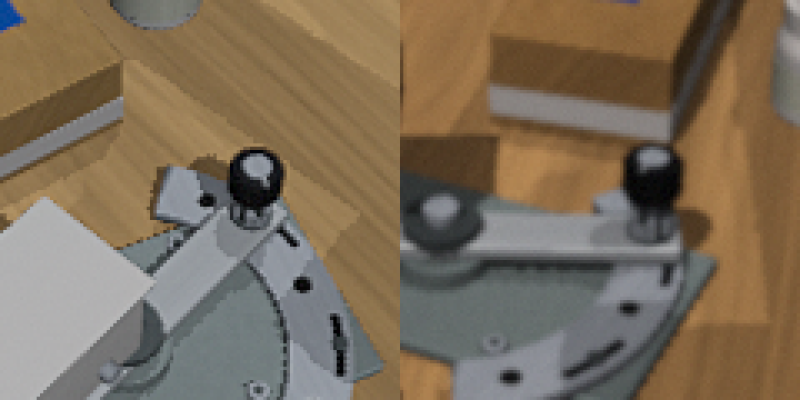

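```bash
python3 - <<'E'
from h import *
a=dict(np.load("pics/scene0.npz"));b=dict(np.load("pics/side0.npz"))
K=tri([ray(a,(369.8,252.1)),ray(b,(366.5,262.8))]);print("knob",K.round(4))
A=[onz(a,p,.02)[:2] for p in ((387.,321),(383.6,284.5),(355.1,259))]
B=[onz(b,p,.02)[:2] for p in ((323.3,323.1),(358.7,302.7))]
print(np.round(A,4),np.round(B,4)); print("hubcap",tri([ray(a,(326,310)),ray(b,(301.4,273))]).round(4))
L=(A[0]+B[0])/2;M=(A[1]+B[1])/2;Rr=A[2]
# pivot from 3 holes: equal spacing -> on the bisector; radius .125
from scipy.optimize import least_squares
f=lambda x:np.r_[[np.array([x[0]+.125*np.cos(x[2]+s*np.radians(42)),x[1]+.125*np.sin(x[2]+s*np.radians(42))])-p for s,p in ((-1,L),(0,M),(1,Rr))]].ravel()
r=least_squares(f,[.58,.1,2.9]);P=r.x[:2];print("pivot",P,"midhole dir",r.x[2],"res",r.fun.round(4))
ang=lambda p:np.arctan2(*(p-P)[::-1])
d=K[:2]-P;print("knob r",np.hypot(*d),"dir",ang(K[:2])%6.283,"delta to mid",r.x[2]-ang(K[:2])%6.283)
E
```

```text
knob [0.4574 0.0712 0.0722]
[[0.5169 0.1996]
 [0.4631 0.1299]
 [0.4688 0.0401]] [[0.5165 0.2017]
 [0.4622 0.1318]]
hubcap [0.5945 0.0983 0.037 ]
pivot [0.58189217 0.09400579] midhole dir 2.8494680760975495 res [ 0.0003  0.0002 -0.0004 -0.0008  0.0001  0.0006]
knob r 0.1265163671375732 dir 3.3227231483184485 delta to mid -0.473255072220899
```

Hole spacing fits a 125 mm arc to under 1 mm. The pivot is at (0.582, 0.094), the knob at (0.459, 0.0715), and the middle hole is about 0.47 rad clockwise of the arm. Next I move above the knob.

Emit:
{"op": "play_rows", "data": {
  "series": [
    [1,[0.56,-0.626,0],[0,0,0]],
    [1,[0.56,-0.626,0],[0,0,0]],
    [1,[0.56,-0.626,0],[0,0,0]],
    [1,[0.56,-0.626,0],[0,0,0]],
    [1,[0.56,-0.626,0],[0,0,0]],
    [1,[0.56,-0.626,0],[0,0,0]],
    [1,[0.56,-0.626,0],[0,0,0]],
    [1,[0.56,-0.626,0],[0,0,0]]
  ],
  "force": 40
}}

```text
t: 1.1
tool_pos: [0.358, -0.2482, 0.2308]
tool_rot: [-3.071, -0.659, 0.0]
contact_force: [-0.4, -0.3, -0.0]
opening: 0.0854
grip_force: 0.0
```

Emit:
{"op": "play_rows", "data": {
  "series": [
    [1,[0.56,-0.626,0],[0,0,0]],
    [1,[0.56,-0.626,0],[0,0,0]],
    [1,[0.56,-0.626,0],[0,0,0]],
    [1,[0.56,-0.626,0],[0,0,0]],
    [1,[0.56,-0.626,0],[0,0,0]],
    [1,[0.56,-0.626,0],[0,0,0]],
    [1,[0.56,-0.626,0],[0,0,0]],
    [1,[0.56,-0.626,0],[0,0,0]]
  ]
}}

```text
t: 2.1
tool_pos: [0.4595, 0.072, 0.2309]
tool_rot: [3.072, 0.659, -0.001]
contact_force: [1.1, 0.4, -0.0]
opening: 0.0852
grip_force: 0.0
```

Emit:
{"op": "play_rows", "data": {
  "series": [
    [1,[0,0,0],[0,0,-0.96]],
    [1,[0,0,0],[0,0,-0.96]],
    [1,[0,0,0],[0,0,-0.96]],
    [1,[0,0,0],[0,0,-0.96]],
    [1,[0,0,0],[0,0,-0.96]],
    [1,[0,0,0],[0,0,-0.96]],
    [1,[0,0,0],[0,0,0]],
    [1,[0,0,0],[0,0,0]]
  ]
}}

```text
t: 3.1
tool_pos: [0.4593, 0.0706, 0.231]
tool_rot: [-2.57, -1.806, 0.001]
contact_force: [0.5, 0.0, -0.2]
opening: 0.0856
grip_force: 0.0
```

```bash
cat > look.py <<'E'
import sys
from station import ctrl, imaging
from h import *
n=sys.argv[1]
o=ctrl.get_obs();i=imaging.get_image("wrist");cv2.imwrite(f"pics/{n}.png",i["color"])
T=toolT(o)@np.array(i["hand_eye"]);np.savez(f"pics/{n}.npz",T=T,**i)
Rm=toolT(o)[:3,:3]
print("q",np.round(o["q"],2),"pos",np.round(o["tool_pos"],4),"xaxis yaw",np.degrees(np.arctan2(Rm[1,0],Rm[0,0])).round(1),"F",np.round(o["contact_force"],1),"t",o["t"])
E
python3 look.py w1
```

```text
q [-0.01 -0.35  1.97  0.    1.52  0.34] pos [0.4593 0.0706 0.231 ] xaxis yaw 70.2 F [ 0.5  0.  -0.2] t 3.1
```

View pics/w1.png

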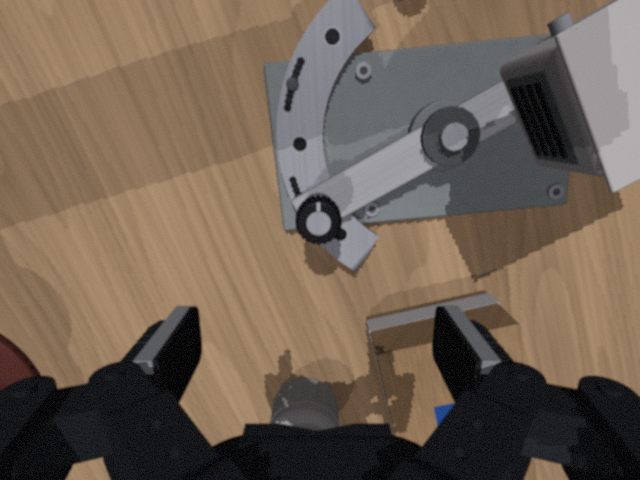

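The wrist view shows the knob at (319,219), the middle hole at (300,144), the left hole at (332,37) and the hub ring at about (450,134). Nothing is near the finger paths.

```bash
python3 - <<'E'
from h import *
i=dict(np.load("pics/w1.npz"));T=i["T"]
for n,p,z in (("knobtop",(319.5,221),.0875),("knobmid",(319.5,219),.0745),("mid",(300,144),.02),("left",(332,37),.02),("right",(341,234),.02),("hub",(449,134),.036)): print(n,onz(i,p,z,T).round(4))
m=((i["color"].max(2)<50)*255).astype(np.uint8);print(blob(i["color"],m,(319,219),24))
E
```

```text
knobtop [0.4608 0.0719 0.0875]
knobmid [0.4603 0.0705 0.0745]
mid [0.463  0.1276 0.02  ]
left [0.5173 0.1985 0.02  ]
right [0.4704 0.038  0.02  ]
hub [0.5833 0.0938 0.036 ]
(array([318.47609943, 218.46367113]), array([ 296,  196,   45,   48, 1046], dtype=int32))
```

Emit:
{"op": "play_rows", "data": {
  "series": [
    [1,[0.02,0.01,0.7],[0,0,0]],
    [1,[0,0,0.8],[0,0,0]],
    [1,[0,0,0.8],[0,0,0]],
    [1,[0,0,0.7],[0,0,0]],
    [1,[0,0,0.36],[0,0,0]],
    [1,[0,0,0.06],[0,0,0]],
    [1,[0,0,0],[0,0,0]]
  ]
}}

```text
t: 4.03
tool_pos: [0.4613, 0.0714, 0.0615]
tool_rot: [2.568, 1.808, 0.002]
contact_force: [-0.0, 0.1, -0.3]
opening: 0.0854
grip_force: 0.0
```

Emit:
{"op": "play_rows", "data": {
  "series": [
    [0.5,[0,0,0],[0,0,0]],
    [0.45,[0,0,0],[0,0,0]],
    [0.43,[0,0,0],[0,0,0]],
    [0.3,[0,0,0],[0,0,0]],
    [0.3,[0,0,0],[0,0,0]],
    [0.3,[0,0,0],[0,0,0]]
  ]
}}

```text
t: 4.78
tool_pos: [0.4607, 0.0713, 0.0608]
tool_rot: [2.568, 1.808, 0.001]
contact_force: [-0.5, 0.1, 5.1]
opening: 0.0328
grip_force: 39.6
```

Emit:
{"op": "play_rows", "data": {
  "series": [
    [0.3,[0,0,-0.04],[0,0,0]],
    [0.3,[0,0,-0.04],[0,0,0]],
    [0.3,[0,0,-0.04],[0,0,0]],
    [0.3,[0,0,0],[0,0,0]]
  ]
}}

```text
t: 5.28
tool_pos: [0.4603, 0.0713, 0.0645]
tool_rot: [2.568, 1.808, 0.002]
contact_force: [7.8, 0.1, -12.4]
opening: 0.0327
grip_force: 40.8
```

Emit:
{"op": "play_rows", "data": {
  "series": [
    [0.3,[0,0,-0.03],[0,0,0]],
    [0.3,[0,0,0],[0,0,0]]
  ]
}}

```text
t: 5.52
tool_pos: [0.4603, 0.0713, 0.0659]
tool_rot: [2.568, 1.808, 0.002]
contact_force: [7.1, -0.3, -12.2]
opening: 0.0328
grip_force: 40.9
```

Emit:
{"op": "play_rows", "data": {
  "series": [
    [0.3,[0,0,-0.015],[0,0,0.3]],
    [0.3,[0,0,0],[0,0,0.6]],
    [0.3,[0,0,0],[0,0,0.6]],
    [0.3,[0,0,0],[0,0,0]]
  ]
}}

```text
t: 6.02
tool_pos: [0.4601, 0.0712, 0.0665]
tool_rot: [2.744, 1.529, 0.001]
contact_force: [7.5, 0.0, -13.0]
opening: 0.0323
grip_force: 40.8
```

```bash
cat > st.py <<'E'
from station import ctrl
from h import *
o=ctrl.get_obs();Rm=toolT(o)[:3,:3]
print("yaw",np.degrees(np.arctan2(Rm[1,0],Rm[0,0])).round(1),"F",np.round(o["contact_force"],1),"M",np.round(o["wrist_torque"],2),np.round(o["tool_pos"],4),o["t"])
E
python3 st.py
```

```text
yaw 58.3 F [  7.5   0.  -13. ] M [-0.13 -1.49  0.03] [0.4601 0.0712 0.0665] 6.025
```

Emit:
{"op": "play_rows", "data": {
  "series": [
    [0.3,[0,0,0],[0,0,0.8]],
    [0.3,[0,0,0],[0,0,0.8]],
    [0.3,[0,0,0],[0,0,0.8]],
    [0.3,[0,0,0],[0,0,0.8]],
    [0.3,[0,0,0],[0,0,0.8]],
    [0.3,[0,0,0],[0,0,0.8]],
    [0.3,[0,0,0],[0,0,0.8]],
    [0.3,[0,0,0],[0,0,0.4]]
  ]
}}

```text
t: 7.02
tool_pos: [0.4598, 0.0715, 0.0663]
tool_rot: [-3.129, -0.278, -0.0]
contact_force: [7.8, 0.9, -12.0]
opening: 0.0324
grip_force: 41.0
```

```bash
python3 st.py
```

```text
yaw 10.2 F [  7.8   0.9 -12. ] M [ 0.11 -1.33  0.03] [0.4598 0.0715 0.0663] 7.025
```

Emit:
{"op": "play_rows", "data": {
  "series": [
    [0.3,[0,0,0.03],[0,0,0]],
    [0.3,[0,0,0.03],[0,0,0]],
    [0.3,[0,0,0.03],[0,0,0]],
    [0.3,[0,0,0.02],[0,0,0]],
    [0.3,[0,0,0],[0,0,0]]
  ]
}}

```text
t: 7.65
tool_pos: [0.4598, 0.0715, 0.061]
tool_rot: [-3.128, -0.282, -0.0]
contact_force: [6.1, -0.2, -11.1]
opening: 0.0326
grip_force: 41.1
```

Emit:
{"op": "play_rows", "data": {
  "series": [
    [0.3,[0,0,0.02],[0,0,0]],
    [0.3,[0,0,0.02],[0,0,0]],
    [0.3,[0,0,0],[0,0,0]]
  ]
}}

```text
t: 8.02
tool_pos: [0.46, 0.0715, 0.0595]
tool_rot: [-3.128, -0.282, -0.0]
contact_force: [6.0, 0.2, -7.6]
opening: 0.0327
grip_force: 41.4
```

Emit:
{"op": "play_rows", "data": {
  "series": [
    [0.42,[0,0,0],[0,0,0]],
    [0.47,[0,0,0],[0,0,0]],
    [0.47,[0,0,0],[0,0,0]],
    [0.47,[0,0,0],[0,0,0]]
  ]
}}

```text
t: 8.52
tool_pos: [0.4604, 0.0713, 0.0612]
tool_rot: [3.129, 0.282, 0.0]
contact_force: [-0.7, -0.0, -0.9]
opening: 0.0404
grip_force: 0.0
```

Emit:
{"op": "play_rows", "data": {
  "series": [
    [0.47,[0,-0.06,0],[0,0,0.16]],
    [0.47,[0,-0.06,0],[0,0,0.16]],
    [0.47,[0.002,-0.087,0],[0,0,0.25]],
    [0.47,[0.002,-0.087,0],[0,0,0.25]]
  ]
}}

```text
t: 9.02
tool_pos: [0.459, 0.0837, 0.0614]
tool_rot: [3.134, 0.101, 0.002]
contact_force: [1.3, -10.3, 0.6]
opening: 0.0402
grip_force: 5.2
```

```bash
python3 st.py
```

```text
yaw 3.7 F [  1.3 -10.3   0.6] M [-1.7  -0.16 -0.03] [0.459  0.0837 0.0614] 9.025
```

Emit:
{"op": "play_rows", "data": {
  "series": [
    [0.47,[0.002,-0.06,0],[0,0,0.17]],
    [0.47,[0.002,-0.06,0],[0,0,0.17]],
    [0.47,[0.002,-0.06,0],[0,0,0.17]],
    [0.47,[0,0,0],[0,0,0]]
  ]
}}

```text
t: 9.52
tool_pos: [0.4586, 0.0932, 0.0614]
tool_rot: [3.137, -0.01, 0.0]
contact_force: [-1.4, -7.1, 2.2]
opening: 0.0403
grip_force: 3.5
```

```bash
python3 look.py w2
```

```text
q [ 0.04 -0.16  2.11 -0.    1.19  1.62] pos [0.4586 0.0932 0.0614] xaxis yaw -0.4 F [-1.4 -7.1  2.2] t 9.525
```

View pics/w2.png

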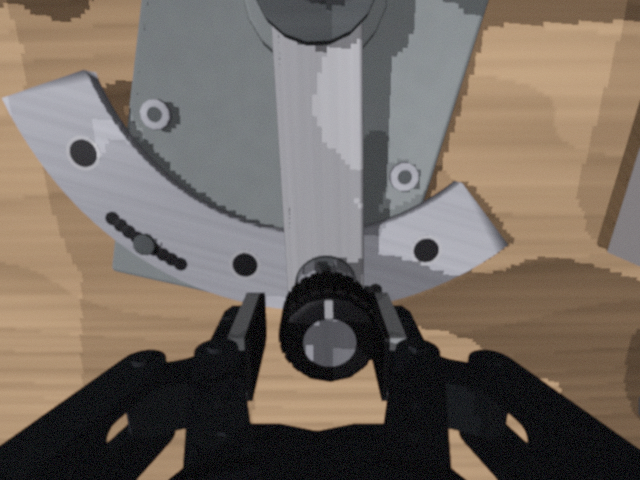

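The wrist view shows the right finger pushing the knob. The middle hole at (245,264) is still to the left of the bar (centre about column 322), and the pin is still on the plate.

```bash
python3 - <<'E'
from h import *
i=dict(np.load("pics/w2.npz"));T=i["T"]
P=np.array([.5825,.094])
for n,p,z in (("mid",(245,264),.02),("left",(83,152),.02),("right",(426,250),.02),("knobtop",(330,340),.0855),("barL",(285,180),.034),("barR",(361,180),.034)):
    w=onz(i,p,z,T);d=w[:2]-P;print(n,w.round(4),np.hypot(*d).round(4),np.degrees(np.arctan2(d[1],d[0])).round(1)%360)
E
```

```text
mid [0.4627 0.128  0.02  ] 0.1246 164.1
left [0.5177 0.1994 0.02  ] 0.1237 121.6
right [0.4693 0.0384 0.02  ] 0.1262 206.2
knobtop [0.4583 0.0882 0.0855] 0.1244 182.7
barL [0.506  0.1059 0.034 ] 0.0774 171.2
barR [0.5058 0.073  0.034 ] 0.0795 195.3
```

Emit:
{"op": "play_rows", "data": {
  "series": [
    [0.47,[0.002,-0.065,0],[0,0,0.19]],
    [0.47,[0.002,-0.065,0],[0,0,0.19]],
    [0.47,[0.002,-0.065,0],[0,0,0.19]],
    [0.47,[0.002,-0.065,0],[0,0,0.19]],
    [0.47,[0.002,-0.065,0],[0,0,0.19]],
    [0.47,[0.002,-0.065,0],[0,0,0.19]],
    [0.47,[0.002,-0.065,0],[0,0,0.19]],
    [0.47,[0.002,-0.065,0],[0,0,0.19]]
  ]
}}

```text
t: 10.58
tool_pos: [0.4617, 0.1167, 0.062]
tool_rot: [3.112, -0.341, -0.001]
contact_force: [-5.1, -18.3, 8.7]
opening: 0.0406
grip_force: 9.3
```

```bash
python3 st.py
```

```text
yaw -12.5 F [ -5.1 -18.3   8.7] M [-3.12  0.85 -0.06] [0.4617 0.1167 0.062 ] 10.575
```

Emit:
{"op": "play_rows", "data": {
  "series": [
    [0.47,[0,0.02,0],[0,0,0]]
  ]
}}

```text
t: 10.7
tool_pos: [0.4616, 0.1174, 0.0619]
tool_rot: [3.117, -0.342, -0.001]
contact_force: [-3.5, -7.8, 5.0]
opening: 0.0401
grip_force: 4.1
```

```bash
python3 st.py; python3 look.py w3
```

```text
yaw -12.5 F [-3.5 -7.8  5. ] M [-1.4   0.46  0.01] [0.4616 0.1174 0.0619] 10.7
q [ 0.1  -0.13  2.09 -0.01  1.18  1.89] pos [0.4616 0.1174 0.0619] xaxis yaw -12.5 F [-3.5 -7.8  5. ] t 10.7
```

View pics/w3.png

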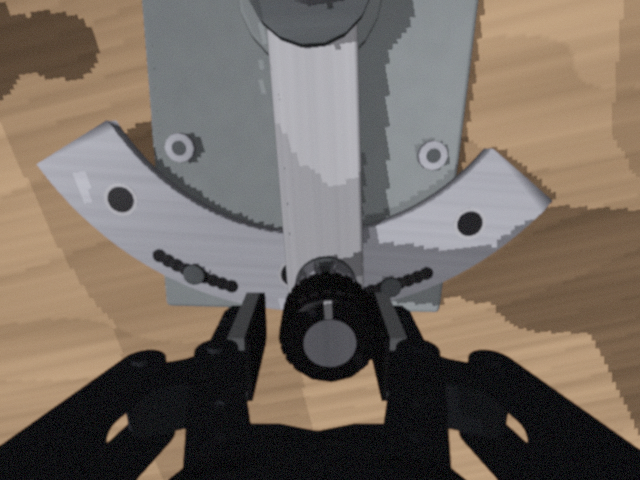

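The middle hole is just disappearing under the bar's left edge at (285,274), and the pin is not caught yet. I continue slowly.

Emit:
{"op": "play_rows", "data": {
  "series": [
    [0.47,[0,-0.035,0],[0,0,0.087]],
    [0.47,[0,-0.03,0],[0,0,0.087]],
    [0.47,[0,-0.03,0],[0,0,0.087]],
    [0.47,[0,-0.03,0],[0,0,0.087]],
    [0.47,[0,-0.03,0],[0,0,0.087]]
  ]
}}

```text
t: 11.38
tool_pos: [0.4632, 0.1239, 0.062]
tool_rot: [3.102, -0.435, -0.001]
contact_force: [-4.7, -13.2, 8.6]
opening: 0.0401
grip_force: 7.5
```

Emit:
{"op": "play_rows", "data": {
  "series": [
    [0.47,[0,-0.03,0],[0,0,0.087]],
    [0.47,[0,-0.03,0],[0,0,0.087]]
  ]
}}

```text
t: 11.62
tool_pos: [0.4642, 0.1302, 0.061]
tool_rot: [-3.105, 0.477, 0.0]
contact_force: [0.3, -1.7, 0.9]
opening: 0.0406
grip_force: 0.5
```

```bash
python3 st.py; python3 look.py w4
```

```text
yaw -17.5 F [ 0.3 -1.7  0.9] M [-0.21  0.09 -0.04] [0.4642 0.1302 0.061 ] 11.625
q [ 0.12 -0.12  2.08  0.    1.18  1.99] pos [0.4642 0.1302 0.061 ] xaxis yaw -17.5 F [ 0.3 -1.7  0.9] t 11.625
```

View pics/w4.png

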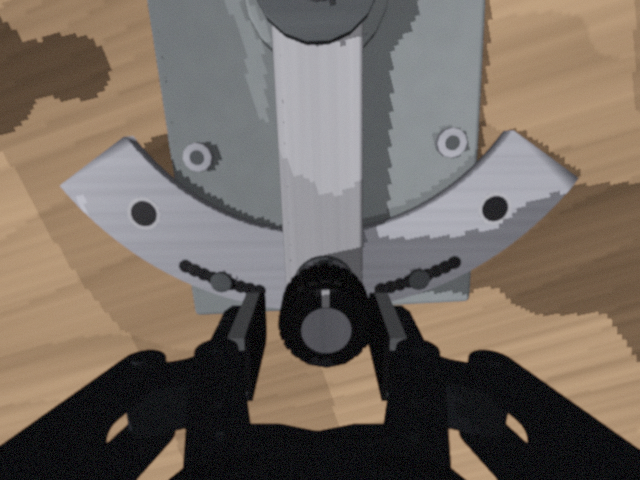

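The knob top is now at (325,330), down from (330,342), and looks smaller. The side holes at (144,213) and (495,208) sit symmetrically about the bar. This points to the pin having dropped, so I check the knob height.

```bash
python3 - <<'E'
from h import *
P=np.array([.5825,.094])
for n in("w2","w3","w4"):
    i=dict(np.load(f"pics/{n}.npz"));T=i["T"]
    hsv=cv2.cvtColor(i["color"],cv2.COLOR_BGR2GRAY)
    m=((hsv>60)*255).astype(np.uint8);c,s=blob(0,m,(328,338),30)
    print(n,c.round(1),s)
    for z in(.0765,.081,.0855,.0875):
        w=onz(i,c,z,T);d=w[:2]-P;print("  ",z,np.hypot(*d).round(4),(np.degrees(np.arctan2(d[1],d[0]))%360).round(1))
E
```

```text
w2 [329.3 341.1] [ 303  308   53   59 2107]
   0.0765 0.1301 182.6
   0.081 0.1274 182.6
   0.0855 0.1248 182.5
   0.0875 0.1236 182.5
w3 [329.4 341.7] [ 304  308   52   59 2016]
   0.0765 0.1298 171.4
   0.081 0.1271 171.4
   0.0855 0.1244 171.4
   0.0875 0.1232 171.4
w4 [326.  330.3] [ 301  308   50   45 1728]
   0.0765 0.125 165.0
   0.081 0.1225 165.0
   0.0855 0.12 165.0
   0.0875 0.1189 165.0
```

The top reads z = 0.0765 at a 125 mm radius, so the plunger is at 0 and the pin is home. I back off, open and rise.

Emit:
{"op": "play_rows", "data": {
  "series": [
    [0.47,[0,0.05,0],[0,0,0]],
    [0.7,[0,0,0],[0,0,0]],
    [0.9,[0,0,0],[0,0,0]],
    [0.9,[0,0,0],[0,0,0]],
    [0.9,[0,0,-0.5],[0,0,0]],
    [0.9,[0,0,-0.9],[0,0,0]],
    [0.9,[0,0,-0.9],[0,0,0]],
    [0.9,[0,0,-0.3],[0,0,0]]
  ]
}}

```text
t: 12.68
tool_pos: [0.4652, 0.1279, 0.1947]
tool_rot: [-3.104, 0.474, -0.009]
contact_force: [0.3, -0.6, 1.3]
opening: 0.077
grip_force: 0.0
```

Emit:
{"op": "play_rows", "data": {
  "series": [
    [0.9,[0,0,0],[0,0,0]],
    [0.9,[0,0,0],[0,0,0]]
  ]
}}

```text
t: 12.92
tool_pos: [0.4623, 0.1276, 0.1888]
tool_rot: [3.105, -0.474, -0.005]
contact_force: [0.2, -0.6, -0.9]
opening: 0.0763
grip_force: 0.0
```

```bash
python3 st.py; python3 look.py w5
```

```text
yaw -17.4 F [ 0.2 -0.6 -0.9] M [-0.02  0.02  0.02] [0.4623 0.1276 0.1888] 12.925
q [ 0.11 -0.27  1.99  0.    1.43  1.99] pos [0.4623 0.1276 0.1888] xaxis yaw -17.4 F [ 0.2 -0.6 -0.9] t 12.925
```

View pics/w5.png

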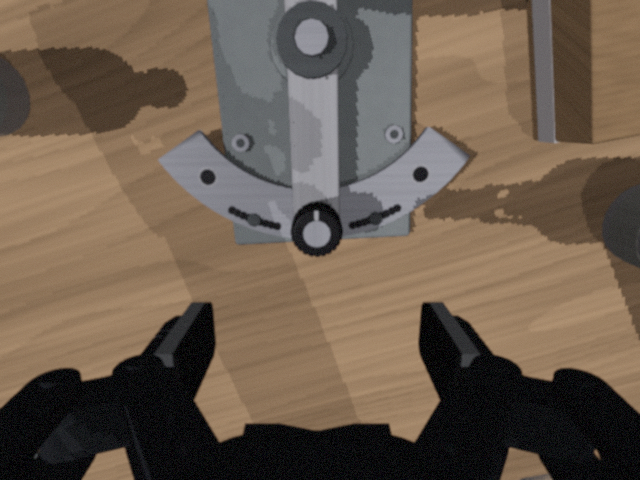

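The last view shows the knob at (317,232), centred between the side holes at (208,177) and (420,174). The gripper is clear, and the bottle, carton and tub are where they were. I hand the job in.

```bash
python3 -c "
from station import ctrl
print(ctrl.finish_job())"
```

```text
the job is handed in; nothing more can be done
None
```

The job is handed in: by the wrist-camera height check the plunger pin is fully home in the middle hole, and the gripper is clear of everything, with about 13 s used; the hand-in returned no verdict.

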